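# Run the vial carriers up to the end stop and shut the gate

### The arm

A 6-joint arm with a two-finger parallel gripper is mounted at the origin on the work surface. World frame = base frame: x ahead of the robot, y to its left, z up, the work surface at z = 0. Lengths are in m, angles in rad, forces in N, time in s.
With the tool pointing down it reaches from about 0.3 to 0.875 m from the base axis. Payload 6.4 kg.
Tool frame: the origin (TCP) lies at the very end of the fingers, on their centre line; the grasp point (between the pads) lies 19 mm behind it; z points along the fingers, y is the line along which they close (so a half turn about z gives the same grasp; the last joint's range is limited). The gripper opens to 88 mm and grips with 3 to 60 N. Pads are 18 mm wide; open, the fingers measure 123 mm over their backs; the gripper's body (75 mm by 187 mm) begins 45 mm behind the grasp point.
Start: joints at [0.901, 0.181, 1.607, -0, 1.354, -0.206], TCP at [0.257, 0.514, 0.239] pointing down, gripper open.
Joint ranges: [-2.99, 2.99], [-0.89, 2.07], [0.3, 2.58], [-1.14, 4.28], [0, 2.63], [-3.12, 3.12]. Speed limits (rad/s): [2.57, 2.57, 3.01, 3.14, 3.14, 3.14].

### API

Orientations are given as a 3x3 rotation matrix whose columns are the frame's x, y, z axes.
In Python, from plant import r, eyes, close_job gives the robot as it stands.
- The arm moves only by the shell command python3 -m jog 'ROWS'. ROWS is JSON, a list of rows, each a list of 3 entries, a list of its own where there are three numbers: the finger opening in cm, from 0 to 8.81, then the shift along the tool's x, y, z in cm, then the turn, a rotation vector about the tool's x, y, z in degrees. A call has 1 to 10 rows; each row shifts and turns the commanded pose from where the row before left it, along the tool's axes as they then stand; what a row does not reach is not made up. A row lasts 1/12 s, in which the tool goes at most 41.7 mm and 7.16 degrees, less where a joint would pass 70% of its speed; a pose out of reach is approached as far as the arm can. A call with a gripper value outside its range is refused whole. The fingers move at their own pace and stop on an object; the grip force is fixed at half the most. Time passes only in rows, so rows that do not move let the fingers close. It gives the time, the measured TCP pose, the force, the opening and the grip force at its end, in the units of the state.
- r.sense(): the state, without advancing time (a new reading comes with each control period).
- eyes.capture(name): name is "scene" or "top" or "wrist"; returns a dict with "pixels" (400x640x3 uint8, red, green, blue), "K" (3x3 intrinsics, pixels), "R" (3x3) and "t" (3): a world point X has camera coordinates R X + t; the wrist camera has in their place "mount" (4x4, takes a point from camera to tool coordinates, whose origin is the TCP and whose axes are the flange's). Camera axes: x right, y down, z forward; pixel columns grow to the right and rows downward; lengths in m; the calibration is good to about 2 mm. The wrist camera is an equidistant fisheye: a pixel r from the principal point sees the ray r / f radians off the axis. A picture is of the moment at which its call begins: read the wrist's pose just before it. There is no depth.
- close_job(): hands the job in; it is judged then, once.
The state is a dict: "time": time; "joint_positions": joint angles; "qd": joint speeds; "joint_efforts": joint torques, N m; "position": TCP position; "tool_rot": TCP orientation; "ft_force": force on the tool from outside, world axes, zero at the start; "moment": the same for the moment, N m; "gripper_width": finger opening in m; "gripper_force": force on a finger pad.
Only numpy, scipy, OpenCV 4.12 (cv2) and the standard library are available. Lean on these libraries where they do the work, as an engineer would, in place of code of your own. Each camera call takes 0.05 s, during which the arm holds its last target. There are 200 camera calls.

### The job

Push the row of four vial carriers along the loading rail, from behind the last one and as one closed row, until the first is against the end stop and all four are packed tight. Then push the gate's upright tab fully in, so that its bar lies across the rail behind the last carrier. Only push with the fingers: do not lift or tip any carrier, leave the spare carrier, jar and beaker alone, and finish clear of everything.

Things in the scene. Friction and masses are not known exactly. Their poses are not given: they have to be found in the camera images.
- rail: fixed rail on the bench: dark grey bed 380 long (local x), 60 wide, 8 thick, and two steel side strips (inner faces at y = +-19 mm, tops 18 mm above bench). Origin: centre of underside, on the bench. Local +x leads to the end stop; +y is the gate's side; z up. Carriers stand on the bed, 8 mm up; row home: their origins at local x = 145, 105, 65, 25 mm, last rear face at x = 5 mm.
- stop_face (a point): centre of the face, at bed height (8 mm above bench), where the first carrier meets the end stop: a dark steel block across the rail, 25 mm thick, 60 wide, top 50 mm above bench. At rail x = 165 mm; axes as the rail's. The rail's other end is open
- carrier1: plain aluminium block, 40 mm long (local x, along the rail), 36 wide, 34 tall, about 130 g, a white-capped amber vial (21 mm diameter) fixed in its top, vial top 55 mm above the underside. Origin: centre of the underside; z up. First of the row, nearest the stop. The row starts closed up, 55 to 105 mm short of the stop
- carrier2: plain aluminium block, 40 mm long (local x, along the rail), 36 wide, 34 tall, about 130 g, a white-capped amber vial (21 mm diameter) fixed in its top, vial top 55 mm above the underside. Origin: centre of the underside; z up. Second of the row
- carrier3: plain aluminium block, 40 mm long (local x, along the rail), 36 wide, 34 tall, about 130 g, a white-capped amber vial (21 mm diameter) fixed in its top, vial top 55 mm above the underside. Origin: centre of the underside; z up. Third of the row
- carrier4: plain aluminium block, 40 mm long (local x, along the rail), 36 wide, 34 tall, about 130 g, a white-capped amber vial (21 mm diameter) fixed in its top, vial top 55 mm above the underside. Origin: centre of the underside; z up. Last of the row: push its rear face (20 mm behind origin, 8 to 42 mm above bench). The row takes 1 to 7 N to slide
- gate (a joint): travel of the sliding gate in m: 0 open, 0.052 fully shut (hard end). Starts at 0 to 0.010, clear of the carriers' path; slides towards the rail's local -y. Takes about 1.5 N, stays where left. Its steel bar (8 mm thick along the rail, 20 to 30 mm above bench) reaches 52 mm from the tab towards -y; shut, it stands 4 mm behind the last carrier of the packed row
- gate_tab (a point): centre of the gate's upright steel tab, 44 mm above bench: 34 mm along the rail, 8 thick, from 30 to 58 mm above bench. Axes as the rail's. Push its outer (+y) face towards local -y. It is at rail x = -3 mm, y = 84 mm less the travel. Below it a fixed grey guide, 30 mm along the rail, y = 30 to 76 mm, up to 27 mm above bench
- spare_carrier: a fifth carrier like the others, standing on the bench on the gate side of the rail, 95 mm or more from its centre line; bystander, leave alone. Origin: centre of the underside
- jar: brown jar with a white lid, 52 mm diameter, 85 mm tall, on the bench on the other side of the rail, 120 mm or more from its centre line; bystander. Origin: centre of the underside
- beaker: clear open beaker, 62 mm diameter, 70 mm tall, on the same side as the jar, 120 mm or more from the rail's centre line; bystander. Origin: centre of the underside
There are look-alikes about, which are no part of the job. Leave any black or yellow look-alike of the carrier3 alone.

How it is judged:
On the way, in this order (a step that is already met when the one before it is completed fails the run):
1. all four carriers packed against the end stop, the gate still open (x of carrier1 in the frame of rail above 0.1415 m and x of carrier2 in the frame of rail above 0.1015 m and x of carrier3 in the frame of rail above 0.0615 m and x of carrier4 in the frame of rail above 0.0215 m and z of each of carrier1, carrier2, carrier3, carrier4 in the frame of rail below 0.011 m and angle between each of carrier1, carrier2, carrier3, carrier4's own z axis and vertical below 0.08 rad and value of joint gate below 0.014 m), for 0.2 s.
2. the gate pushed fully shut behind the last carrier (value of joint gate above 0.047 m), for 0.2 s.
At the end, for the whole second after the job is handed in: every carrier stands on the rail within 3.5 mm of its place packed against the end stop, upright and at rest, and the gate is shut to within 5 mm of its end (x of carrier1 in the frame of rail above 0.1415 m and x of carrier2 in the frame of rail above 0.1015 m and x of carrier3 in the frame of rail above 0.0615 m and x of carrier4 in the frame of rail above 0.0215 m and z of each of carrier1, carrier2, carrier3, carrier4 in the frame of rail below 0.011 m and angle between each of carrier1, carrier2, carrier3, carrier4's own z axis and vertical below 0.08 rad and linear speed of each of carrier1, carrier2, carrier3, carrier4 below 0.01 m/s and value of joint gate above 0.047 m); the robot touches nothing.
It fails at once if a carrier is lifted more than 8 mm off the rail's bed (z of any of carrier1, carrier2, carrier3, carrier4 in the frame of rail above 0.016 m).
It fails at once if a carrier is tipped by more than 15 degrees (angle between any of carrier1, carrier2, carrier3, carrier4's own z axis and vertical above 0.26 rad).
It fails at once if the row comes apart: a gap of more than 10 mm opens between neighbours (distance between carrier1 and carrier2 above 0.05 m or distance between carrier2 and carrier3 above 0.05 m or distance between carrier3 and carrier4 above 0.05 m).
It fails at once if a bystander is moved by more than 15 mm or tipped (distance of any of spare_carrier, jar, beaker from where it was at the start of the episode above 0.015 m or angle between any of spare_carrier, jar, beaker's own z axis and vertical above 0.26 rad).
It also fails if it takes over 42 s, if anything falls off the work surface, if the arm or the gripper's body presses on something with over 40 N, if the wrist force passes 120 N, or if a joint passes its speed limit or range.

## Working session

There is one attempt and no reset: what is moved stays moved. The work goes in short steps, Python scripts to look and compute and a shell command to move; the robot and the scene stay as the last step left them, time stands still between calls to the robot, and variables do not carry over. Pictures are saved under pics/ and viewed, at most 10 in all, crops included, and the job is handed in when it is done.

```bash
mkdir -p pics; python3 - <<'E'
from plant import r,eyes
import cv2,numpy as np
for n in ("scene","top"):
    c=eyes.capture(n); cv2.imwrite(f"pics/{n}0.png",c["pixels"][:,:,::-1]); np.savez(f"{n}0.npz",**c)
    print(n,c["K"].round(1).tolist(),(-c["R"].T@c["t"]).round(3))
s=r.sense();print(s["time"],s["position"],np.round(s["tool_rot"],3).tolist(),s["gripper_width"])
E
```

```text
scene [[361.7, 0.0, 324.7], [0.0, 361.7, 198.7], [0.0, 0.0, 1.0]] [0.961 0.428 0.49 ]
top [[447.8, 0.0, 319.4], [0.0, 447.8, 199.4], [0.0, 0.0, 1.0]] [0.551 0.04  0.936]
0.1 [0.25694465 0.51389403 0.23795269] [[-0.894, 0.447, -0.001], [0.447, 0.894, -0.001], [0.0, -0.001, -1.0]] 0.0882262963743424
```

View pics/top0.png

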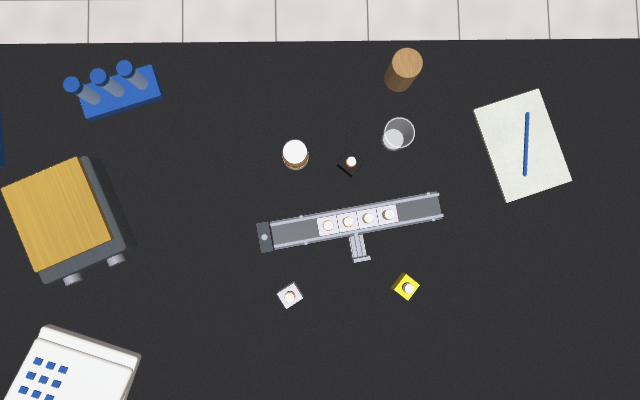

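View pics/scene0.png

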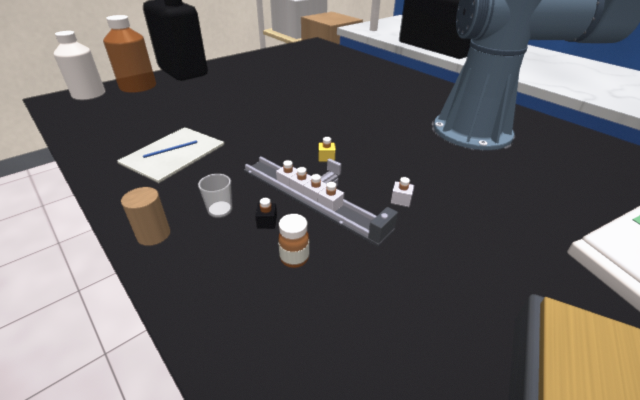

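The top view shows the stop at about (265,237), the open end at (440,205), and carriers from (328,225) to (389,214). The gate tab is at (361,259), the spare at (290,295), the yellow look-alike at (406,287), the jar at (295,153) and the beaker at (398,133). I'll zoom in on the rail.

```bash
cat > h.py <<'E'
import numpy as np,cv2
def ray(c,u,v,z):
    d=c["R"].T@np.linalg.inv(c["K"])@[u,v,1]; o=-c["R"].T@c["t"]
    return o+d*(z-o[2])/d[2]
E
python3 - <<'E'
import cv2,numpy as np
from h import ray
c=np.load("top0.npz"); im=c["pixels"][:,:,::-1]
cv2.imwrite("pics/z.png",cv2.resize(im[180:305,250:450],None,fx=4,fy=4,interpolation=cv2.INTER_CUBIC))
for u,v in((265,237),(440,205),(361,259)): print(ray(c,u,v,0.02).round(3))
E
```

```text
[0.535 0.126 0.02 ]
[ 0.594 -0.235  0.02 ]
[ 0.487 -0.069  0.02 ]
```

View pics/z.png

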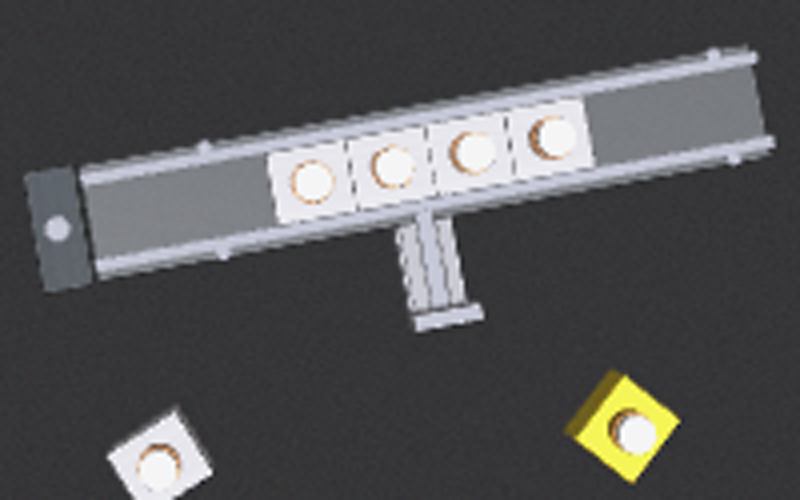

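The zoom gives these crop positions: caps (313,182), (393,166), (473,152), (553,138); stop-top corners (25,177), (75,168), (97,283), (45,292); tab corners (415,320), (482,306). Next I'll compute the rail frame.

```bash
python3 - <<'E'
import cv2,numpy as np
from h import ray
c=np.load("top0.npz")
P=lambda x,y,z: ray(c,250+(x+.5)/4-.5,180+(y+.5)/4-.5,z)
caps=np.array([P(*p,.063) for p in((313,182),(393,166),(473,152),(553,138))])
ex=caps[0]-caps[3];print("caplen",np.linalg.norm(ex));
# strip centre lines (tops z=.018): far, near
fa,fb=P(85,175,.018),P(752,58,.018); na,nb=P(100,269,.018),P(770,143,.018)
for d in(ex,fa-fb,na-nb):print(np.degrees(np.arctan2(d[1],d[0])))
d=(fa-fb)/np.linalg.norm(fa-fb)+(na-nb)/np.linalg.norm(na-nb);d[2]=0;d/=np.linalg.norm(d)
y=np.array([-d[1],d[0],0])
print("y",y)
mid=(fb+nb)/2 ; o1=mid+.19*d
scr=P(57,229,.05); o2=scr-.1775*d
st=np.mean([P(*p,.05) for p in((25,177),(75,168),(97,283),(45,292))],0);o3=st-.1775*d
print(o1,o2,o3,"sep",(fb-nb)@y)
o=(o1+o2+o3)/3;o[2]=0
o=o+y*((caps.mean(0)-o)@y)*.5
R=np.c_[d,y,[0,0,1]]
F=lambda p:(R.T@(p-o)*1000).round(1)
for k in caps:print("cap",F(k))
print("tab",F(P(415,326,.058)),F(P(449,318,.058)),F(P(483,310,.058)))
print("spare",F(P(158,465,.055)),"yel",F(P(632,433,.055)))
print("bed end",F(P(758,100,.008)),"stopface top",F(P(86,226,.05)))
for u,v,z in((295,153,.085),(398,133,.07),(350,161,.055)):print(F(ray(c,u,v,z)))
np.savez("rail.npz",R=R,o=o);print(o,R.tolist(),np.degrees(np.arctan2(d[1],d[0])))
E
```

```text
caplen 0.11966034661306603
99.279368700103
98.89788304174505
99.48274614579886
y [-0.98716328 -0.15971432  0.        ]
[ 0.56428039 -0.047991    0.018     ] [ 0.56431887 -0.04996851  0.05      ] [ 0.56385009 -0.05167643  0.05      ] sep -0.044864503658369664
cap [49.9 -0.  63. ]
cap [10.  -0.7 63. ]
cap [-29.8  -0.5  63. ]
cap [-69.8  -0.2  63. ]
tab [13.2 77.9 58. ] [-3.9 77.1 58. ] [-21.   76.3  58. ]
spare [148.3 121.5  55. ] yel [-82.3 148.6  55. ]
bed end [-189.7   -0.6    8. ] stopface top [163.1   1.3  50. ]
[  88.1 -147.    85. ]
[-118.3 -153.5   70. ]
[ -16.7 -117.4   55. ]
[ 0.56450952 -0.04982044  0.        ] [[-0.1597143176946458, -0.9871632776412086, 0.0], [0.9871632776412086, -0.1597143176946458, 0.0], [0.0, 0.0, 1.0]] 99.19031459377194
```

```bash
python3 -m jog '[[0,[0,0,0],[0,0,6.78]],[0,[0,0,0],[0,0,6.78]],[0,[0,0,0],[0,0,6.78]],[0,[0,0,0],[0,0,6.78]],[0,[0,0,0],[0,0,6.78]],[0,[0,0,0],[0,0,6.78]],[0,[0,0,0],[0,0,6.78]],[0,[0,0,0],[0,0,6.78]],[0,[0,0,0],[0,0,0]]]'
cat > st.py <<'E'
from plant import r
import numpy as np
g=np.load("rail.npz");s=r.sense();R=g["R"]
print("t",s["time"],"rail mm",(R.T@(np.array(s["position"])-g["o"])*1000).round(1),"F",(R.T@s["ft_force"]).round(1),"w",s["gripper_width"])
print((R.T@s["tool_rot"]).round(3).tolist())
E
python3 st.py
```

```text
time: 0.85
position: [0.257, 0.514, 0.2382]
tool_rot: [[-0.155, 0.988, -0.001], [0.988, 0.155, -0.001], [-0.001, -0.001, -1.0]]
ft_force: [0.7, 0.5, -0.2]
gripper_width: 0.0302
gripper_force: 0.0
t 0.85 rail mm [605.7 213.5 238.2] F [ 0.4 -0.8 -0.2] w 0.03023234559362679
[[1.0, -0.004, -0.001], [-0.004, -1.0, 0.001], [-0.001, -0.001, -1.0]]
```

```bash
python3 -m jog '[[0,[-3.65,1.07,0.4],[0,0,0]],[0,[-3.65,1.07,0.4],[0,0,0]],[0,[-3.65,1.07,0.4],[0,0,0]],[0,[-3.65,1.07,0.4],[0,0,0]],[0,[-3.65,1.07,0.4],[0,0,0]],[0,[-3.65,1.07,0.4],[0,0,0]],[0,[-3.65,1.07,0.4],[0,0,0]],[0,[-3.65,1.07,0.4],[0,0,0]],[0,[-3.65,1.07,0.4],[0,0,0]],[0,[-3.65,1.07,0.4],[0,0,0]]]' >/dev/null
python3 -m jog '[[0,[-3.65,1.07,0.4],[0,0,0]],[0,[-3.65,1.07,0.4],[0,0,0]],[0,[-3.65,1.07,0.4],[0,0,0]],[0,[-3.65,1.07,0.4],[0,0,0]],[0,[-3.65,1.07,0.4],[0,0,0]],[0,[-3.65,1.07,0.4],[0,0,0]],[0,[-3.65,1.07,0.4],[0,0,0]],[0,[-3.65,1.07,0.4],[0,0,0]],[0,[-3.65,1.07,0.4],[0,0,0]],[0,[-3.65,1.07,0.4],[0,0,0]]]' >/dev/null
python3 st.py
```

```text
t 2.5167 rail mm [-125.9   -0.7  158.1] F [-0.6 -0.5  0.5] w 0.0002478392329791149
[[1.0, 0.004, 0.0], [0.004, -1.0, 0.0], [0.0, -0.0, -1.0]]
```

```bash
python3 -m jog '[[0,[0,0,2.5],[0,0,0]],[0,[0,0,2.5],[0,0,0]],[0,[0,0,2.5],[0,0,0]],[0,[0,0,2.5],[0,0,0]],[0,[0,0,2],[0,0,0]],[0,[0,0,1],[0,0,0]],[0,[0,0,0.5],[0,0,0]],[0,[0,0,0],[0,0,0]]]' >/dev/null
python3 st.py; python3 - <<'E'
from plant import eyes
import cv2
im=eyes.capture("scene")["pixels"][:,:,::-1]
cv2.imwrite("pics/s1.png",cv2.resize(im[100:260,220:440],None,fx=3,fy=3))
E
```

```text
t 3.1833 rail mm [-123.7   -0.2   22.8] F [0.  0.5 0.2] w 0.0005857868934548907
[[1.0, 0.002, 0.001], [0.002, -1.0, 0.001], [0.001, -0.001, -1.0]]
```

View pics/s1.png

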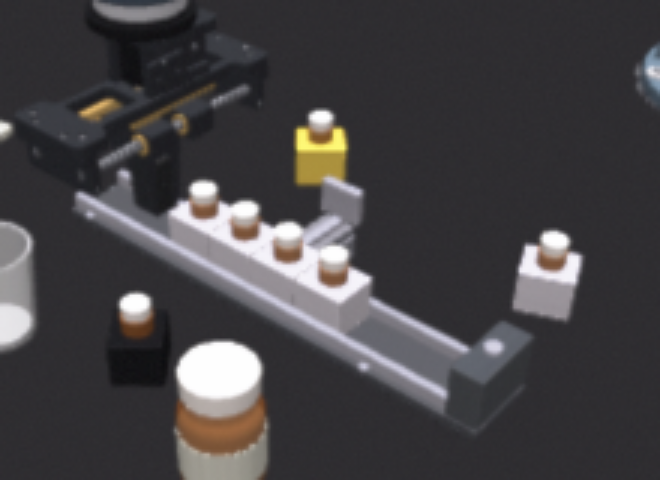

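The fingers are in the rail behind carrier 4, around (155,185) in the crop, with nothing touched. Now I'll approach and make contact.

```bash
python3 -m jog '[[0,[0.4,0,0],[0,0,0]],[0,[0.4,0,0],[0,0,0]],[0,[0.4,0,0],[0,0,0]],[0,[0.4,0,0],[0,0,0]],[0,[0.2,0,0],[0,0,0]],[0,[0.15,0,0],[0,0,0]],[0,[0.15,0,0],[0,0,0]],[0,[0.15,0,0],[0,0,0]],[0,[0.15,0,0],[0,0,0]],[0,[0.15,0,0],[0,0,0]]]' >/dev/null
python3 st.py
python3 -m jog '[[0,[0.15,0,0],[0,0,0]],[0,[0.15,0,0],[0,0,0]],[0,[0.15,0,0],[0,0,0]],[0,[0.2,0,0],[0,0,0]],[0,[0.2,0,0],[0,0,0]],[0,[0.2,0,0],[0,0,0]],[0,[0.2,0,0],[0,0,0]],[0,[0.2,0,0],[0,0,0]],[0,[0.2,0,0],[0,0,0]],[0,[0.2,0,0],[0,0,0]]]' >/dev/null
python3 st.py
```

```text
t 4.0667 rail mm [-99.2  -0.8  23.9] F [-2.8 -0.7 -0.8] w 0.0004583367125333706
[[1.0, -0.0, -0.001], [-0.0, -1.0, -0.0], [-0.001, 0.0, -1.0]]
t 4.9 rail mm [-80.   -0.8  23.8] F [-3.7 -0.1  0.5] w 0.0007047563875937142
[[1.0, -0.0, -0.0], [-0.0, -1.0, -0.0], [-0.0, 0.0, -1.0]]
```

```bash
python3 -m jog '[[0,[0.25,0,0],[0,0,0]],[0,[0.25,0,0],[0,0,0]],[0,[0.25,0,0],[0,0,0]],[0,[0.25,0,0],[0,0,0]],[0,[0.25,0,0],[0,0,0]],[0,[0.25,0,0],[0,0,0]],[0,[0.25,0,0],[0,0,0]],[0,[0.25,0,0],[0,0,0]],[0,[0.25,0,0],[0,0,0]],[0,[0.25,0,0],[0,0,0]]]' >/dev/null
python3 st.py
python3 -m jog '[[0,[0.25,0,0],[0,0,0]],[0,[0.25,0,0],[0,0,0]],[0,[0.25,0,0],[0,0,0]],[0,[0.25,0,0],[0,0,0]],[0,[0.25,0,0],[0,0,0]],[0,[0.25,0,0],[0,0,0]],[0,[0.25,0,0],[0,0,0]],[0,[0.25,0,0],[0,0,0]],[0,[0.25,0,0],[0,0,0]],[0,[0.25,0,0],[0,0,0]]]' >/dev/null
python3 st.py
python3 - <<'E'
from plant import eyes
import cv2
im=eyes.capture("scene")["pixels"][:,:,::-1]
cv2.imwrite("pics/s2.png",cv2.resize(im[100:260,220:440],None,fx=3,fy=3))
E
```

```text
t 5.7333 rail mm [-54.9  -0.8  23.8] F [-5.2 -0.9  2.8] w 0.00019842963344476094
[[1.0, -0.0, -0.0], [-0.0, -1.0, -0.0], [-0.0, 0.0, -1.0]]
t 6.5667 rail mm [-30.   -0.8  23.8] F [-4.9  0.7  2.6] w 0.0007450015883113284
[[1.0, -0.0, -0.0], [-0.0, -1.0, -0.0], [-0.0, 0.0, -1.0]]
```

View pics/s2.png

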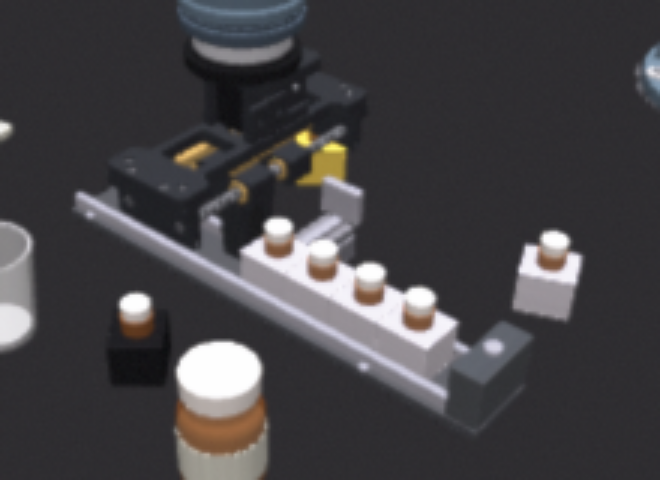

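The row is closed and upright, with the front of carrier 1 at (445,365) and about 25 mm short of the stop. The gate is untouched.

```bash
python3 -m jog '[[0,[0.25,0,0],[0,0,0]],[0,[0.25,0,0],[0,0,0]],[0,[0.25,0,0],[0,0,0]],[0,[0.25,0,0],[0,0,0]],[0,[0.25,0,0],[0,0,0]],[0,[0.25,0,0],[0,0,0]],[0,[0.15,0,0],[0,0,0]],[0,[0.15,0,0],[0,0,0]],[0,[0.1,0,0],[0,0,0]]]' >/dev/null
python3 st.py
python3 -m jog '[[0,[0.1,0,0],[0,0,0]],[0,[0.1,0,0],[0,0,0]],[0,[0.1,0,0],[0,0,0]]]' >/dev/null
python3 st.py
```

```text
t 7.3667 rail mm [-11.   -0.8  23.8] F [-5.4  0.5  3. ] w 0.00021400592358478859
[[1.0, 0.0, -0.0], [0.0, -1.0, -0.0], [-0.0, 0.0, -1.0]]
t 7.6167 rail mm [-8.1 -0.7 23.8] F [-5.5  0.5  3.2] w 0.00043642472982933876
[[1.0, -0.0, -0.0], [-0.0, -1.0, -0.0], [-0.0, 0.0, -1.0]]
```

```bash
for i in 1 ; do python3 -m jog '[[0,[0.1,0,0],[0,0,0]],[0,[0.1,0,0],[0,0,0]]]' >/dev/null; python3 st.py|head -1; done
python3 -m jog '[[0,[0.1,0,0],[0,0,0]]]' >/dev/null; python3 st.py|head -1
```

```text
t 7.7833 rail mm [-6.1 -0.7 23.8] F [-4.6  0.3  3.6] w 0.00022791259097672162
t 7.8667 rail mm [-5.9 -0.8 23.8] F [-11.7   0.8   0.7] w 0.00047087015355042695
```

```bash
python3 -m jog '[[0,[0.1,0,0],[0,0,0]]]' >/dev/null; python3 st.py|head -1
```

```text
t 7.95 rail mm [-5.8 -0.9 23.9] F [-15.6   0.6   0.9] w -2.575466512729429e-05
```

The force jumped to 16 N and the tool stalled, so the row is at the stop. I'll hold briefly, back off, rise and check.

```bash
python3 -m jog '[[0,[0,0,0],[0,0,0]],[0,[0,0,0],[0,0,0]],[0,[0,0,0],[0,0,0]],[0,[-0.3,0,0],[0,0,0]],[0,[-1,0,0],[0,0,0]],[0,[-1.2,0,0],[0,0,0]],[0,[0,0,-2.5],[0,0,0]],[0,[0,0,-4],[0,0,0]],[0,[0,0,-4],[0,0,0]],[0,[0,0,0],[0,0,0]]]' >/dev/null; python3 st.py
python3 - <<'E'
from plant import eyes
import cv2,numpy as np
c=eyes.capture("scene");np.savez("scene1.npz",**c)
im=c["pixels"][:,:,::-1]
cv2.imwrite("pics/s3.png",cv2.resize(im[130:260,280:440],None,fx=4,fy=4,interpolation=cv2.INTER_CUBIC))
E
```

```text
t 8.7833 rail mm [-31.7  -4.9 136.6] F [-0.5 -1.9  1.2] w 0.0008210861153445422
[[1.0, -0.0, -0.005], [-0.0, -1.0, -0.011], [-0.005, 0.011, -1.0]]
```

View pics/s3.png

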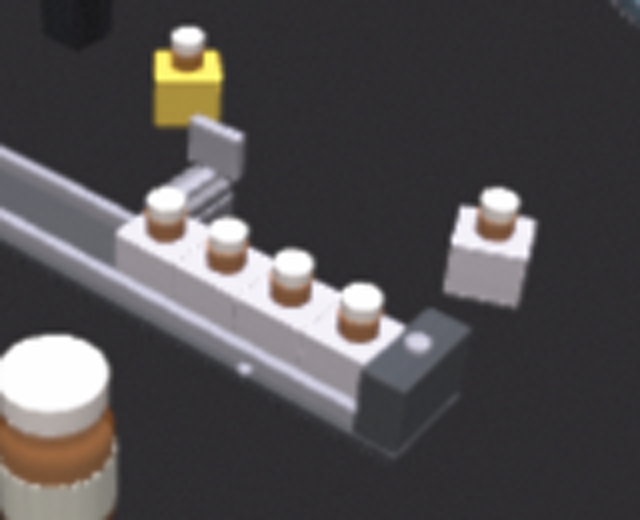

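All four carriers are packed against the stop at (370,370), and the gate is still open with its tab at (217,150). Next I'll move outboard of the tab.

```bash
python3 -m jog '[[0,[0.7,-3,0],[0,0,0]],[0,[0.7,-3,0],[0,0,0]],[0,[0.7,-3,0],[0,0,0]],[0,[0.6,-3,0],[0,0,0]],[0,[0,-0.3,0],[0,0,0]],[0,[0,0,3],[0,0,0]],[0,[0,0,3],[0,0,0]],[0,[0,0,2.5],[0,0,0]],[0,[0,0,0.5],[0,0,0]],[0,[0,0,0],[0,0,0]]]' >/dev/null; python3 st.py
```

```text
t 9.6667 rail mm [ -1.1 124.   36.5] F [-0.5 -0.2 -0.6] w 0.0004258389276140195
[[1.0, -0.0, 0.003], [-0.0, -1.0, 0.005], [0.003, -0.005, -1.0]]
```

```bash
python3 -m jog '[[0,[-0.1,0.4,0],[0,0,0]],[0,[-0.1,0.4,0],[0,0,0]],[0,[0,0.4,0],[0,0,0]],[0,[0,0.4,0],[0,0,0]],[0,[0,0.3,0],[0,0,0]],[0,[0,0.2,0],[0,0,0]],[0,[0,0.2,0],[0,0,0]],[0,[0,0.2,0],[0,0,0]],[0,[0,0.2,0],[0,0,0]],[0,[0,0.2,0],[0,0,0]]]' >/dev/null; python3 st.py
python3 -m jog '[[0,[0,0.3,0],[0,0,0]],[0,[0,0.3,0],[0,0,0]],[0,[0,0.3,0],[0,0,0]],[0,[0,0.3,0],[0,0,0]],[0,[0,0.3,0],[0,0,0]],[0,[0,0.3,0],[0,0,0]],[0,[0,0.3,0],[0,0,0]]]' >/dev/null; python3 st.py
```

```text
t 10.5 rail mm [-4.  93.4 38.6] F [-0.2  1.2  1.4] w 0.0005212476654000904
[[1.0, 0.0, 0.0], [0.0, -1.0, 0.001], [0.0, -0.001, -1.0]]
t 11.0833 rail mm [-4.  72.1 38.7] F [ 0.5  2.5 -0.3] w 0.0008293028000212956
[[1.0, 0.0, 0.0], [0.0, -1.0, 0.0], [0.0, -0.0, -1.0]]
```

```bash
python3 -m jog '[[0,[0,0.25,0],[0,0,0]],[0,[0,0.25,0],[0,0,0]],[0,[0,0.25,0],[0,0,0]],[0,[0,0.25,0],[0,0,0]],[0,[0,0.2,0],[0,0,0]],[0,[0,0.2,0],[0,0,0]]]' >/dev/null; python3 st.py|head -1
python3 -m jog '[[0,[0,0.1,0],[0,0,0]],[0,[0,0.1,0],[0,0,0]],[0,[0,0.1,0],[0,0,0]]]' >/dev/null; python3 st.py|head -1
```

```text
t 11.5833 rail mm [-4.  58.1 38.7] F [0.5 1.9 0.7] w 0.0004856439115252807
t 11.8333 rail mm [-4.  55.3 38.7] F [-0.1  1.3  1.3] w 0.00022880561943870834
```

```bash
python3 -m jog '[[0,[0,0.1,0],[0,0,0]],[0,[0,0.1,0],[0,0,0]]]' >/dev/null; python3 st.py|head -1
python3 -m jog '[[0,[0,0.1,0],[0,0,0]]]' >/dev/null; python3 st.py|head -1
```

```text
t 12.0 rail mm [-4.  53.3 38.7] F [1.1 1.2 0.5] w 0.000403582301969072
t 12.0833 rail mm [-4.  52.3 38.7] F [ 1.   0.7 -0.4] w 0.00047344011017569175
```

```bash
python3 -m jog '[[0,[0,0.1,0],[0,0,0]]]' >/dev/null; python3 st.py|head -1
python3 -m jog '[[0,[0,0.1,0],[0,0,0]]]' >/dev/null; python3 st.py|head -1
```

```text
t 12.1667 rail mm [-4.  51.3 38.7] F [ 0.7  1.5 -0.2] w 0.0006017656556870459
t 12.25 rail mm [-4.  50.2 38.7] F [0.3 1.4 0.1] w 0.0005861787422985051
```

```bash
python3 -m jog '[[0,[0,0.1,0],[0,0,0]]]' >/dev/null; python3 st.py|head -1
python3 - <<'E'
from plant import eyes
import cv2,numpy as np
im=eyes.capture("scene")["pixels"][:,:,::-1]
cv2.imwrite("pics/s4.png",cv2.resize(im[130:260,280:440],None,fx=4,fy=4,interpolation=cv2.INTER_CUBIC))
E
```

```text
t 12.3333 rail mm [-4.  49.8 38.6] F [-0.8  6.7  5.1] w 0.0002873796262726376
```

View pics/s4.png

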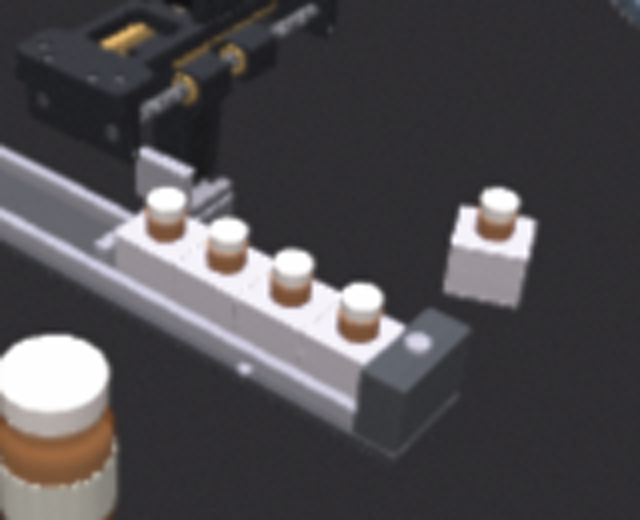

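The bar now lies across the rail behind carrier 4 (105,243) and the force is rising at the hard end. I'll press a little more, hold, then back off and rise.

```bash
python3 -m jog '[[0,[0,0.1,0],[0,0,0]],[0,[0,0,0],[0,0,0]],[0,[0,0,0],[0,0,0]],[0,[0,0,0],[0,0,0]]]' >/dev/null; python3 st.py|head -1
python3 -m jog '[[0,[0,-0.4,0],[0,0,0]],[0,[0,-2,0],[0,0,0]],[0,[0,-2,0],[0,0,0]],[0,[0,0,-2],[0,0,0]],[0,[0,0,-4],[0,0,0]],[0,[0,0,-4],[0,0,0]],[0,[0,-3,-3],[0,0,0]],[0,[0,0,0],[0,0,0]],[0,[0,0,0],[0,0,0]],[0,[0,0,0],[0,0,0]]]' >/dev/null; python3 st.py|head -1
python3 - <<'E'
from plant import eyes
import cv2,numpy as np
im=eyes.capture("scene")["pixels"][:,:,::-1]
cv2.imwrite("pics/s5.png",cv2.resize(im[100:260,240:440],None,fx=4,fy=3.6,interpolation=cv2.INTER_CUBIC))
E
```

```text
t 12.7167 rail mm [-4.  49.8 38.6] F [0.1 9.  5.8] w 0.0006120282327559232
t 13.55 rail mm [ -4.2 121.6 168. ] F [ 0.3  0.5 -0.6] w 0.0007912948681470745
```

View pics/s5.png

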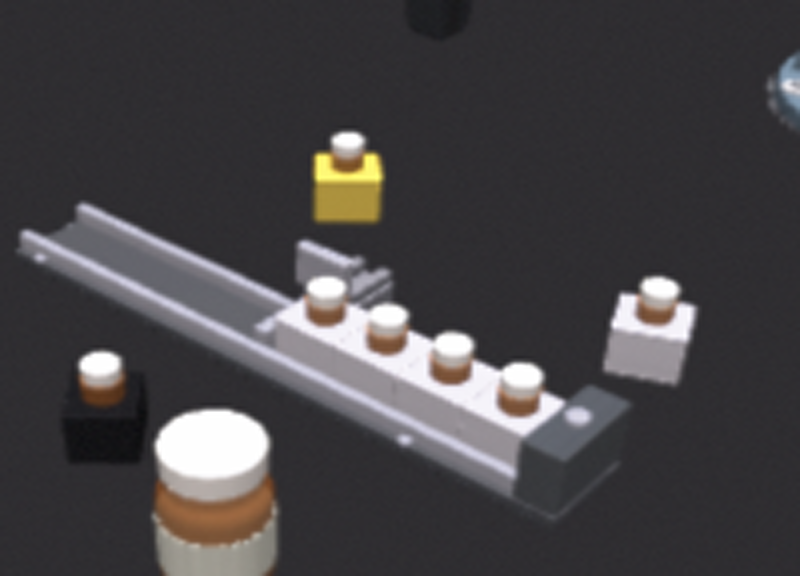

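The row is packed, the gate bar is across the rail at (265,325), the bystanders haven't moved, and the arm is clear. I'll hand the job in.

```bash
python3 -c "
from plant import close_job
print(close_job())"
```

```text
the job is handed in; nothing more can be done
None
```

The job is handed in (no verdict was returned): the last camera view showed all four carriers packed against the end stop, the gate shut behind them, the bystanders undisturbed and the arm clear.

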